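# Open the orange-coded bottle on the perfume bench

### The arm

A 6-joint arm with a two-finger parallel gripper is mounted at the origin on the work surface. World frame = base frame: x ahead of the robot, y to its left, z up, the work surface at z = 0. Lengths are in mm, angles in rad, forces in N, time in s.
With the tool pointing down it reaches from about 375 to 900 mm from the base axis. Payload 3.1 kg.
Tool frame: the origin (TCP) lies on the front face of the gripper's body, between the roots of the fingers; the fingertips stand 73 mm ahead of it and the grasp point (between the pads) lies 54 mm ahead of it (bot.grasp_offset is the distance from the TCP to the grasp point, in mm); z points along the fingers, y is the line along which they close (so a half turn about z gives the same grasp; the last joint's range is limited). The gripper opens to 85 mm and grips with 20 to 120 N. Pads are 22 mm wide; open, the fingers measure 114 mm over their backs; the gripper's body (76 mm by 85 mm) begins 54 mm behind the grasp point. The pads swing forward as they close: fully open they stand 13 mm farther back than shut.
Start: joints at [-0.178, 0.527, 1.433, -0, 1.181, -0.178], TCP at [624.978, 0.033, 303.91] pointing down, gripper open.
Joint ranges: [-3.08, 3.08], [-0.75, 2.2], [0.22, 2.44], [-1.43, 4.57], [0, 2.65], [-2.85, 2.85]. Speed limits (rad/s): [2.79, 2.79, 3.14, 3.14, 3.14, 3.14].

### API

Orientations are given as a unit quaternion [w, x, y, z].
In Python, from bench import bot, vision, ticket gives the robot as it stands.
- The arm moves only by the tool servo_tool, never from a script. Its argument "targets" is a list of rows, each an object with "slide": the shift along the tool's x, y, z in units of 50 cm (1.0 is 50 cm), a list of three; "twist": the turn, a rotation vector about the tool's x, y, z in units of pi/2 rad (1.0 is pi/2 rad), a list of three. In form: [{"slide": [tx, ty, tz], "twist": [ax, ay, az]}, ...]. A call has exactly 8 rows; each row is the pose to reach, as a shift and turn from the pose commanded when the call began, along the tool's axes at that moment; what a row does not reach only later rows make up. A row lasts 1/10 s, in which the tool goes at most 50 mm and 8.59 degrees, less where a joint would pass 70% of its speed; a pose out of reach is approached as far as the arm can. A call with a number of a shift or a turn outside -1 to 1 is refused whole. A call with a gripper value outside its range is refused whole. "claw" is the opening, from 0 (shut) to 1 (fully open), set as the call begins (left out, the last holds). The fingers move at their own pace and stop on an object; the grip force is fixed at half the most. Time passes only in rows, so rows that repeat a pose let the fingers close, or fill a call up. It gives the time, the measured TCP pose, the force, the opening and the grip force at its end, in the units of the state.
- bot.get_obs(): the state, without advancing time (a new reading comes with each control period).
- vision.capture(name): name is "scene" or "side" or "wrist"; returns a dict with "color" (480x640x3 uint8, red, green, blue), "fov_y" (degrees; the focal length in pixels is half the picture's height over the tangent of half this angle, whatever the lens; pixels are square), "cx", "cy" (the principal point, pixels), "k1" (the pictures are not rectified: a ray, as slopes to the right and down, at radius r is drawn at 1 + k1 r^2 times it, then the intrinsics apply), "world_to_cam" (4x4, takes a point from world to camera coordinates); the wrist camera has in their place "tool_from_camera" (4x4, takes a point from camera to tool coordinates, whose origin is the TCP and whose axes are the flange's). Camera axes: x right, y down, z forward; pixel columns grow to the right and rows downward; lengths in mm; the calibration is good to about 2 mm. A picture is of the moment at which its call begins: read the wrist's pose just before it. There is no depth.
- ticket.hand_in(): hands the job in; it is judged then, once.
The state is a dict: "time": time; "joint_pos": joint angles; "qvel": joint speeds; "joint_torque": joint torques, N m; "tcp_pos": TCP position; "ee_rot": TCP orientation; "wrist_force": force on the tool from outside, world axes, zero at the start; "wrist_torque": the same for the moment, N m; "opening": finger opening in mm; "gripper_force": force on a finger pad.
Only numpy, scipy, OpenCV 4.12 (cv2) and the standard library are available. Lean on these libraries where they do the work, as an engineer would, in place of code of your own. Each camera call takes 0.05 s, during which the arm holds its last target. There are 200 camera calls.

### The job

Take the safety cap off the amber bottle with the orange label: squeeze the cap's two orange side tabs inward and, keeping them squeezed, turn the cap anticlockwise (seen from above) until it comes free, then lift it off. Set the cap down gently, upright (top up), near the middle of the blue saucer and let go. The blue and green bottles are not needed now.

Things in the scene. Friction and masses are not known exactly. Their poses are not given: they have to be found in the camera images.
- cap_mid (a point): Safety cap: black, 46 mm across, 44 tall, 75 g, orange top disc and two orange tabs. Point on its axis, 28 mm over its underside, level with the tabs' middle; z up, tabs at +y and -y: upright plates 20 mm wide, 28 tall, 64 mm over both at rest, 52 squeezed. Locked and held down until, tabs kept fully in, it is turned 45 degrees or more (60-70 best) anticlockwise; then it lifts straight off.
- neck_top (a point): Rim of the orange-labelled amber bottle, on its axis, 136 mm over the table; z up. With the cap on, cap_mid lies 8 mm below it, axes alike (cap play 2 mm). Lift the cap 45 mm to clear it. Bottle 62 mm across to 88 mm height, clamped in a fixed grey base; white collar 54 mm across with lock posts up to 105 mm height. Blue and green bottles, 144 mm tall with caps, stand 140 mm or more away.
- saucer_top (a point): Middle of the flat top of the blue saucer with a white middle: 130 mm across, 10 mm high, fixed on the table; z up. A cap standing on it has cap_mid 28 mm above this point. Bottles stand at least 110 mm from it.
- left_tab (a point): Middle of the outer face of the tab on the cap's +y side: 32 mm from the cap's axis at rest, 26 mm when fully pushed in (6 mm travel). Sprung: 2 N to start, 8 N fully in. The other tab is alike; each locks the cap by a foot against a post on the collar until it is in by 3 to 4 mm. One finger on each tab squeezes both.
There are look-alikes about, which are no part of the job. What is shaped like the part that bears cap_mid but pink or yellow is not meant. Leave any pink or yellow look-alike of the part that bears neck_top alone.

How it is judged (in metres and radians):
On the way, in this order (a step that is already met when the one before it is completed fails the run):
1. the cap, still on its neck, is turned some 25 degrees anticlockwise with its tabs squeezed (z of cap_mid in the frame of neck_top below 0 m and horizontal distance between cap_mid and neck_top below 0.015 m and y of left_tab in the frame of cap_mid below 0.029 m and x of left_tab in the frame of neck_top below -0.0105 m), for 0.05 s.
2. the cap is lifted clear of the neck (z of cap_mid in the frame of neck_top above 0.03 m), for 0.05 s.
3. the cap is lowered onto the saucer in the gripper, not dropped (horizontal distance between cap_mid and saucer_top below 0.035 m and z of cap_mid in the frame of saucer_top below 0.043 m and contact force between the fingers and cap above 1 N), for 0.05 s.
At the end, for the whole second after the job is handed in: The cap stands top up (within 10 degrees) on the saucer, its axis within 35 mm of the saucer's middle, at rest and released; it was turned anticlockwise with the tabs squeezed, and lowered in the gripper to within 15 mm of the saucer before release (horizontal distance between cap_mid and saucer_top below 0.035 m and z of cap_mid in the frame of saucer_top between 0.022 and 0.034 m and angle between cap_mid's own z axis and vertical below 0.17 rad and linear speed of cap below 0.02 m/s); the robot touches nothing.
It also fails if it takes over 37 s, if anything falls off the work surface, if the arm or the gripper's body presses on something with over 40 N, if the wrist force passes 120 N, or if a joint passes its speed limit or range.

## Working session

There is one attempt and no reset: what is moved stays moved. The work goes in short steps, Python scripts to look and compute and a tool call to move; the robot and the scene stay as the last step left them, time stands still between calls to the robot, and variables do not carry over. Pictures are saved under pics/ and viewed, at most 10 in all, crops included, and the job is handed in when it is done.

Besides the shell and the picture viewer there is one more tool, called after "Request:" by a JSON object that holds its "method" and its "body". servo_tool: Moves the arm, as the interface text tells. Its arguments: {"type":"object","properties":{"targets":{"type":"array","items":{"type":"object","properties":{"slide":{"type":"array","items":{"type":"number"}},"twist":{"type":"array","items":{"type":"number"}}}}},"claw":{"type":"number"}},"required":["targets"]}

```bash
mkdir -p pics; python3 - <<'E'
from bench import bot,vision
import cv2,numpy as np,pickle
o=bot.get_obs();print(o['time'],o['tcp_pos'],o['ee_rot'],o['opening'],bot.grasp_offset)
d={}
for n in("scene","side","wrist"):
    d[n]=vision.capture(n);cv2.imwrite(f"pics/{n}0.png",d[n]['color'][:,:,::-1])
    print(n,{k:(np.round(v,3).tolist() if k!='color' else 0) for k,v in d[n].items()})
pickle.dump((o,d),open('d0.pkl','wb'))
E
```

```text
0.0 [6.24427824e+02 1.10050161e-01 3.02909125e+02] [-9.15832173e-04  7.07115922e-01  7.07096762e-01 -6.35022031e-04] 85.26091307438784 53.900000000000006
scene {'color': 0, 'fov_y': 44.047, 'cx': 321.082, 'cy': 229.032, 'k1': -0.132, 'world_to_cam': [[0.116, 0.993, -0.006, -49.293], [0.858, -0.104, -0.503, -394.1], [-0.5, 0.053, -0.864, 1540.562], [0.0, 0.0, 0.0, 1.0]]}
side {'color': 0, 'fov_y': 54.062, 'cx': 325.12, 'cy': 235.167, 'k1': -0.128, 'world_to_cam': [[-0.879, -0.476, -0.004, 453.826], [-0.296, 0.554, -0.778, 224.422], [0.373, -0.683, -0.628, 602.581], [0.0, 0.0, 0.0, 1.0]]}
wrist {'color': 0, 'fov_y': 70.645, 'cx': 320.957, 'cy': 235.61, 'k1': 0.014, 'tool_from_camera': [[0.001, -0.96, -0.28, 71.459], [1.0, 0.001, 0.002, 0.774], [-0.001, -0.28, 0.96, -69.24], [0.0, 0.0, 0.0, 1.0]]}
```

View pics/scene0.png

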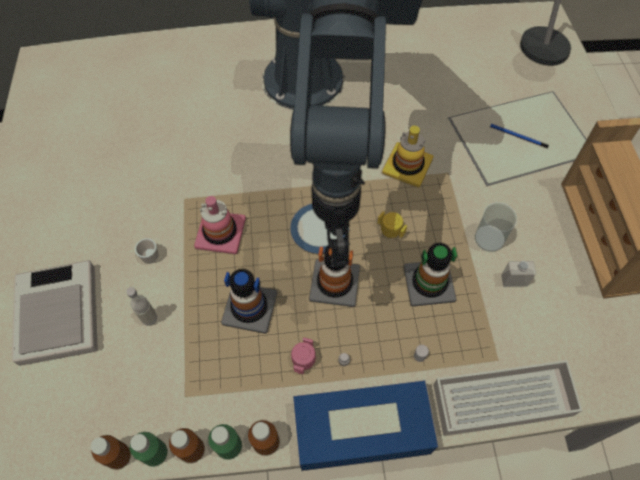

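View pics/side0.png

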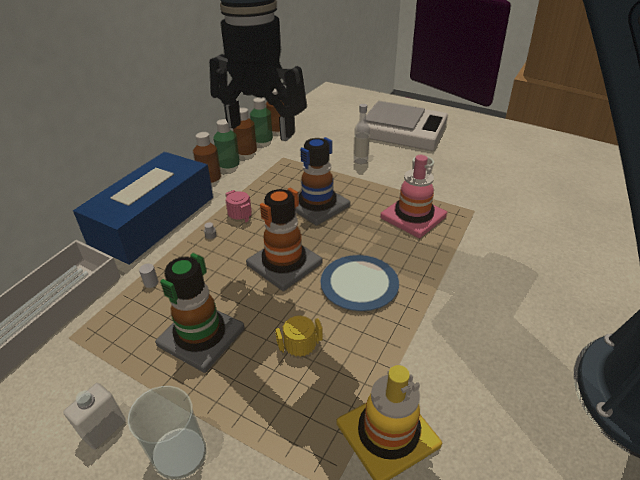

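View pics/wrist0.png

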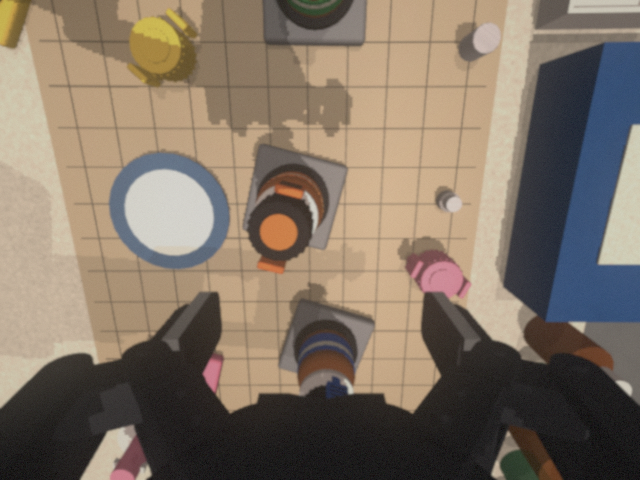

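The wrist view shows the orange disc at about (280,231), the tabs at (290,192) and (271,266), and the saucer at (170,210). In the side view the disc is near (280,198) and the saucer at (360,282). The scene view shows the saucer partly hidden by the arm.

```bash
cat > h.py <<'E'
import numpy as np,cv2
from scipy.spatial.transform import Rotation as R
def T_tool(o):
    T=np.eye(4);q=o['ee_rot'];T[:3,:3]=R.from_quat([q[1],q[2],q[3],q[0]]).as_matrix();T[:3,3]=o['tcp_pos'];return T
def ray(c,o,uv):
    f=240/np.tan(np.radians(c['fov_y'])/2)
    K=np.array([[f,0,c['cx']],[0,f,c['cy']],[0,0,1]])
    p=cv2.undistortPoints(np.array([[uv]],float),K,np.array([c['k1'],0,0,0,0]))[0,0]
    M=np.linalg.inv(c['world_to_cam']) if 'world_to_cam' in c else T_tool(o)@c['tool_from_camera']
    d=M[:3,:3]@[p[0],p[1],1];return M[:3,3],d/np.linalg.norm(d)
def plane(r,z): return r[0]+r[1]*(z-r[0][2])/r[1][2]
def tri(rs):
    A=sum(np.eye(3)-np.outer(d,d) for _,d in rs);b=sum((np.eye(3)-np.outer(d,d))@p for p,d in rs)
    x=np.linalg.solve(A,b);return x,[round(float(np.linalg.norm(np.cross(x-p,d))),1) for p,d in rs]
def blobs(c,lo,hi,box,amin=25):
    x0,y0,x1,y1=box;m=cv2.inRange(cv2.cvtColor(c['color'],cv2.COLOR_RGB2HSV),lo,hi)
    k=np.zeros_like(m);k[y0:y1,x0:x1]=m[y0:y1,x0:x1]
    n,l,s,ce=cv2.connectedComponentsWithStats(k)
    return [(s[i,4],np.round(ce[i],1).tolist(),s[i,:4].tolist()) for i in range(1,n) if s[i,4]>=amin],l
E
python3 - <<'E'
from h import *;import pickle
o,d=pickle.load(open('d0.pkl','rb'))
for n,p in(('wrist',(279,231)),('wrist',(290,191)),('wrist',(271,266)),('wrist',(305,180)),('side',(280,198)),('side',(266,214)),('wrist',(170,210)),('side',(360,282))):
    print(n,p,cv2.cvtColor(d[n]['color'],cv2.COLOR_RGB2HSV)[p[1],p[0]])
for n,b in(('wrist',(230,170,340,280)),('side',(250,180,310,230)),('scene',(310,230,370,300))):
    print(n,*blobs(d[n],(4,190,150),(14,255,255),b,8)[0],sep='\n ')
for n,b in(('wrist',(100,140,240,280)),('side',(310,250,410,320))):
    print(n,*blobs(d[n],(0,0,150),(180,60,255),b,300)[0],sep='\n '); print(n,*blobs(d[n],(98,90,40),(125,255,255),b,300)[0],sep='\n ')
E
```

```text
wrist (279, 231) [ 12 162 205]
wrist (290, 191) [ 12 166 200]
wrist (271, 266) [ 10 166 200]
wrist (305, 180) [  9 146 105]
side (280, 198) [ 11 196 172]
side (266, 214) [ 11 173  62]
wrist (170, 210) [ 27  11 213]
side (360, 282) [ 35  24 178]
wrist
side
 (np.int32(17), [292.4, 190.1], [289, 188, 8, 5])
 (np.int32(114), [278.6, 195.9], [271, 192, 16, 9])
 (np.int32(13), [263.4, 204.7], [260, 203, 8, 4])
scene
wrist
 (np.int32(6126), [168.7, 211.7], [124, 168, 90, 88])
wrist
side
 (np.int32(1823), [359.3, 281.3], [331, 262, 58, 40])
side
 (np.int32(642), [347.5, 282.2], [321, 256, 78, 55])
```

```bash
python3 - <<'E'
from h import *;import pickle
o,d=pickle.load(open('d0.pkl','rb'))
B={}
for n,b,v in(('wrist',(230,170,340,280),150),('side',(250,180,310,230),130),('scene',(310,230,370,300),130)):
    B[n],_=blobs(d[n],(4,140,v),(15,255,255),b,8);print(n,*B[n],sep='\n ')
w=max(B['wrist'])[1];s=max(B['side'])[1]
rw=ray(d['wrist'],o,w);rs=ray(d['side'],o,s)
print('disc',tri([rw,rs]),plane(rw,144),plane(rs,144))
print('saucer',tri([ray(d['wrist'],o,(168.7,211.7)),ray(d['side'],o,(359.3,281.3))]),plane(ray(d['wrist'],o,(168.7,211.7)),10),plane(ray(d['side'],o,(359.3,281.3)),10))
for b in B['wrist']: print(b[1],plane(ray(d['wrist'],o,b[1]),142))
E
```

```text
wrist
 (np.int32(202), [289.1, 191.3], [276, 186, 27, 12])
 (np.int32(1045), [278.2, 231.7], [260, 214, 37, 36])
 (np.int32(175), [270.1, 267.1], [258, 262, 26, 11])
side
 (np.int32(23), [292.1, 189.9], [288, 188, 9, 5])
 (np.int32(118), [278.6, 195.8], [271, 192, 16, 9])
 (np.int32(16), [263.4, 204.5], [260, 203, 8, 4])
scene
 (np.int32(18), [320.1, 251.6], [319, 248, 3, 8])
 (np.int32(17), [350.8, 255.0], [350, 252, 3, 7])
disc (array([594.71219664,   7.34783287, 145.10975981]), [1.1, 1.1]) [595.34061926   7.90525286 144.        ] [595.20708378   4.84015943 144.        ]
saucer (array([458.00443322,  -8.30384677,   9.49165058]), [1.5, 1.5]) [459.40573124  -7.01835726  10.        ] [457.17192508  -9.45602564  10.        ]
[289.1, 191.3] [603.49418435  35.94476508 142.        ]
[278.2, 231.7] [595.07752751   7.34746557 142.        ]
[270.1, 267.1] [588.27492971 -19.38764929 142.        ]
```

Request:
{"method": "servo_tool", "body": {"targets": [{"slide": [0.002,-0.007,0],"twist": [0,0,0.06]},{"slide": [0.004,-0.015,0],"twist": [0,0,0.14]},{"slide": [0.006,-0.025,0],"twist": [0,0,0.23]},{"slide": [0.008,-0.035,0],"twist": [0,0,0.32]},{"slide": [0.01,-0.045,0],"twist": [0,0,0.41]},{"slide": [0.011,-0.053,0],"twist": [0,0,0.5]},{"slide": [0.0126,-0.0586,0],"twist": [0,0,0.586]},{"slide": [0.0126,-0.0586,0],"twist": [0,0,0.586]}], "claw": 1}}

```text
time: 0.95
tcp_pos: [595.1, 6.5, 303.6]
ee_rot: [-0.0, 0.948, 0.32, -0.001]
wrist_force: [0.1, -0.6, -0.5]
opening: 85.5
gripper_force: 0.0
```

```bash
cat > look.py <<'E'
from bench import bot,vision
from h import *
import sys,pickle
o=bot.get_obs();c=vision.capture('wrist');cv2.imwrite(f'pics/{sys.argv[1]}.png',c['color'][:,:,::-1]);pickle.dump((o,c),open(sys.argv[1]+'.pkl','wb'))
print(o['time'],o['tcp_pos'],o['ee_rot'],o['joint_pos'][5],np.linalg.norm(o['qvel']))
for b in blobs(c,(4,140,140),(15,255,255),(150,80,490,400),60)[0]: print(b,plane(ray(c,o,b[1]),144).round(1))
E
python3 look.py w1
```

```text
0.95 [595.09976883   6.49329674 303.58045286] [-3.02301583e-04  9.47552094e-01  3.19600794e-01 -5.20478338e-04] 0.7434554926775649 0.0994471420511312
(np.int32(192), [294.4, 207.9], [283, 198, 23, 21]) [604.2  36.  144. ]
(np.int32(1001), [319.5, 241.8], [302, 225, 36, 35]) [595.3   7.6 144. ]
(np.int32(181), [344.0, 268.9], [333, 260, 23, 19]) [589.7 -19.  144. ]
```

Request:
{"method": "servo_tool", "body": {"targets": [{"slide": [0,0,0],"twist": [0,0,0.06]},{"slide": [0,0,0],"twist": [0,0,0.14]},{"slide": [0,0,0],"twist": [0,0,0.23]},{"slide": [0,0,0],"twist": [0,0,0.32]},{"slide": [0,0,0],"twist": [0,0,0.41]},{"slide": [0,0,0],"twist": [0,0,0.5]},{"slide": [0,0,0],"twist": [0,0,0.586]},{"slide": [0,0,0],"twist": [0,0,0.586]}]}}

```text
time: 1.8
tcp_pos: [595.8, 6.3, 303.8]
ee_rot: [0.0, 0.991, -0.133, -0.0]
wrist_force: [0.3, 0.1, -0.1]
opening: 85.3
gripper_force: 0.0
```

```bash
python3 look.py w2
```

```text
1.8 [595.8353239    6.27078105 303.76012686] [ 5.08574211e-06  9.91060767e-01 -1.33411222e-01 -4.88582786e-05] 1.6615753394199702 0.08643860108516732
(np.int32(1043), [320.0, 243.7], [302, 226, 37, 36]) [595.5   7.6 144. ]
(np.int32(187), [360.1, 240.5], [356, 227, 9, 28]) [590.3 -20.3 144. ]
(np.int32(219), [280.2, 241.6], [276, 229, 9, 27]) [604.5  34.4 144. ]
```

View pics/w2.png

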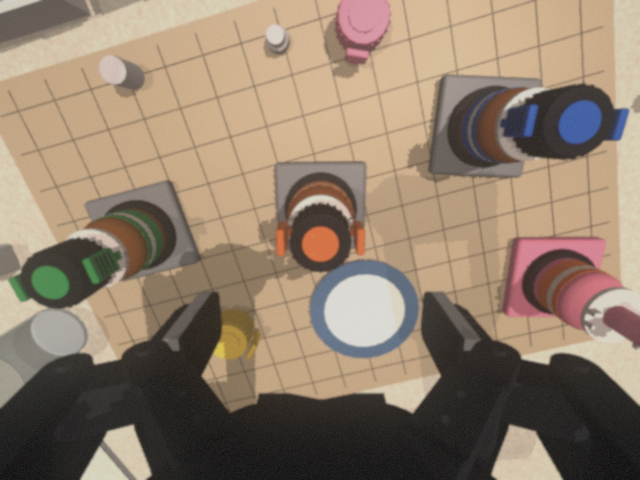

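The wrist view shows the orange disc centred between the fingers at (320,244), with its tabs at (280,242) and (360,240) in line with the closing direction. The looks from different wrist yaws agree on the cap at (595.4, 7.6). I'll descend next.

Request:
{"method": "servo_tool", "body": {"targets": [{"slide": [-0.001,-0.0024,0.02],"twist": [0,0,0]},{"slide": [-0.001,-0.0024,0.06],"twist": [0,0,0]},{"slide": [-0.001,-0.0024,0.11],"twist": [0,0,0]},{"slide": [-0.001,-0.0024,0.16],"twist": [0,0,0]},{"slide": [-0.001,-0.0024,0.2],"twist": [0,0,0]},{"slide": [-0.001,-0.0024,0.23],"twist": [0,0,0]},{"slide": [-0.001,-0.0024,0.243],"twist": [0,0,0]},{"slide": [-0.001,-0.0024,0.243],"twist": [0,0,0]}]}}

```text
time: 2.65
tcp_pos: [594.9, 7.8, 181.0]
ee_rot: [-0.0, 0.991, -0.134, -0.001]
wrist_force: [-0.3, -0.4, 0.1]
opening: 85.2
gripper_force: 0.0
```

Request:
{"method": "servo_tool", "body": {"targets": [{"slide": [0,0,0],"twist": [0,0,0]},{"slide": [0,0,0],"twist": [0,0,0]},{"slide": [0,0,0],"twist": [0,0,0]},{"slide": [0,0,0],"twist": [0,0,0]},{"slide": [0,0,0],"twist": [0,0,0]},{"slide": [0,0,0],"twist": [0,0,0]},{"slide": [0,0,0],"twist": [0,0,0]},{"slide": [0,0,0],"twist": [0,0,0]}], "claw": 0}}

```text
time: 3.45
tcp_pos: [596.4, 7.5, 185.6]
ee_rot: [0.0, 0.991, -0.134, 0.002]
wrist_force: [-2.5, 0.2, 12.4]
opening: 48.2
gripper_force: 62.2
```

```bash
python3 - <<'E'
from bench import bot,vision
import cv2
o=bot.get_obs();print(o['tcp_pos'],o['wrist_force'],o['wrist_torque'],o['opening'],o['gripper_force'])
a=vision.capture('side')['color'][120:280,200:360,::-1];b=vision.capture('wrist')['color'][180:420,190:450,::-1]
cv2.imwrite('pics/g1.png',cv2.hconcat([cv2.resize(a,(400,400)),cv2.resize(b,(400,400))]))
E
```

```text
[596.42494129   7.53270255 185.6194705 ] [-2.46505679  0.18830123 12.41908685] [ 0.02795981  0.40508798 -0.03378834] 48.21925982684401 62.17942714691162
```

View pics/g1.png

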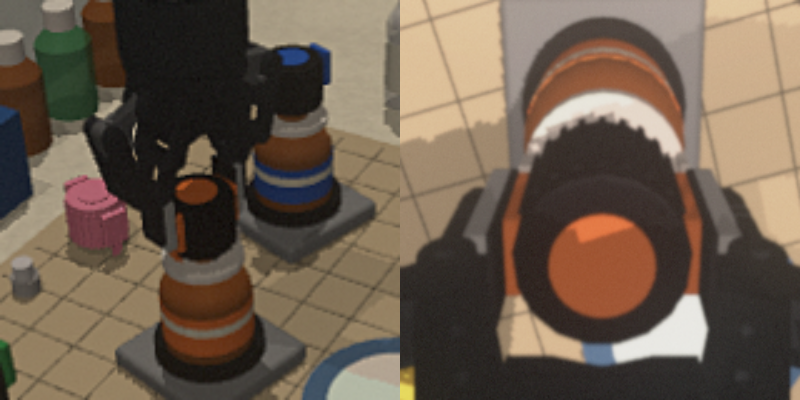

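The crop shows both orange tabs flush between the pads and pushed in. The 12 N upward force comes from the pads swinging forward as they close. I'll turn anticlockwise and ease the tool up 3 mm.

Request:
{"method": "servo_tool", "body": {"targets": [{"slide": [0,0,-0.003],"twist": [0,0,-0.02]},{"slide": [0,0,-0.006],"twist": [0,0,-0.06]},{"slide": [0,0,-0.006],"twist": [0,0,-0.11]},{"slide": [0,0,-0.006],"twist": [0,0,-0.16]},{"slide": [0,0,-0.006],"twist": [0,0,-0.21]},{"slide": [0,0,-0.006],"twist": [0,0,-0.26]},{"slide": [0,0,-0.006],"twist": [0,0,-0.31]},{"slide": [0,0,-0.006],"twist": [0,0,-0.36]}]}}

```text
time: 4.35
tcp_pos: [595.8, 7.6, 186.2]
ee_rot: [0.0, 0.989, 0.149, 0.001]
wrist_force: [-0.9, 0.7, -1.2]
opening: 47.9
gripper_force: 61.7
```

Request:
{"method": "servo_tool", "body": {"targets": [{"slide": [0,0,0],"twist": [0,0,-0.06]},{"slide": [0,0,0],"twist": [0,0,-0.12]},{"slide": [0,0,0],"twist": [0,0,-0.18]},{"slide": [0,0,0],"twist": [0,0,-0.24]},{"slide": [0,0,0],"twist": [0,0,-0.3]},{"slide": [0,0,0],"twist": [0,0,-0.35]},{"slide": [0,0,0],"twist": [0,0,-0.373]},{"slide": [0,0,0],"twist": [0,0,-0.373]}]}}

```text
time: 5.15
tcp_pos: [595.8, 7.6, 186.1]
ee_rot: [0.0, 0.904, 0.427, 0.001]
wrist_force: [-0.3, 0.4, -0.4]
opening: 48.1
gripper_force: 61.7
```

```bash
python3 - <<'E'
from bench import bot,vision
import cv2
o=bot.get_obs();print(o['tcp_pos'],o['ee_rot'],o['wrist_force'],o['wrist_torque'],o['opening'],o['gripper_force'])
a=vision.capture('side')['color'][120:280,200:360,::-1];b=vision.capture('wrist')['color'][180:420,190:450,::-1]
cv2.imwrite('pics/g2.png',cv2.hconcat([cv2.resize(a,(400,400)),cv2.resize(b,(400,400))]))
E
```

```text
[595.75540173   7.60380982 186.1448389 ] [3.72144083e-04 9.04455109e-01 4.26568310e-01 5.42991455e-04] [-0.29601585  0.36332974 -0.40386389] [ 0.00430848  0.01864451 -0.01775425] 48.11766772268481 61.74390435218811
```

View pics/g2.png

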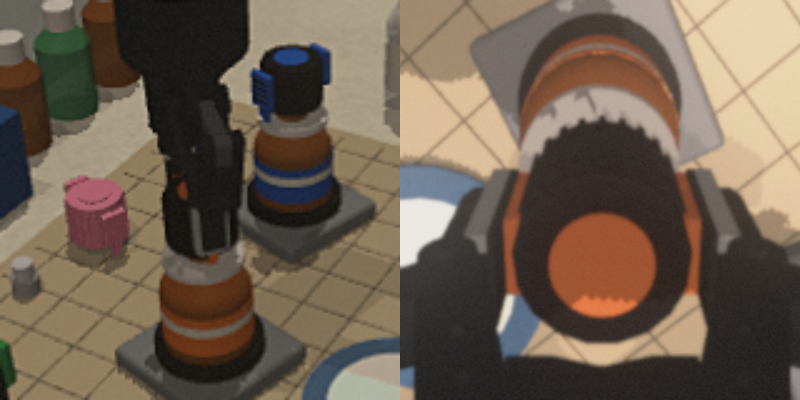

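The cap turned together with the gripper by about 66°, so I'll lift it.

Request:
{"method": "servo_tool", "body": {"targets": [{"slide": [0,0,-0.006],"twist": [0,0,0]},{"slide": [0,0,-0.02],"twist": [0,0,0]},{"slide": [0,0,-0.04],"twist": [0,0,0]},{"slide": [0,0,-0.06],"twist": [0,0,0]},{"slide": [0,0,-0.085],"twist": [0,0,0]},{"slide": [0,0,-0.11],"twist": [0,0,0]},{"slide": [0,0,-0.13],"twist": [0,0,0]},{"slide": [0,0,-0.13],"twist": [0,0,0]}]}}

```text
time: 6.05
tcp_pos: [596.5, 7.5, 252.6]
ee_rot: [0.001, 0.904, 0.427, 0.002]
wrist_force: [0.1, -0.8, -0.0]
opening: 48.4
gripper_force: 61.8
```

```bash
python3 look.py w3; python3 - <<'E'
from h import *;import pickle
from bench import bot,vision
o,c=pickle.load(open('w3.pkl','rb'));c2=vision.capture('side')
print(o['wrist_force'],o['opening'])
a=c2['color'][80:280,200:400,::-1];b=c['color'][:,:,::-1]
cv2.imwrite('pics/g3.png',cv2.hconcat([cv2.resize(a,(360,360)),cv2.resize(b,(440,360))]))
T=T_tool(o);rt=T[:3,:3].T@(np.array([459.4,-7,10])-T[:3,3]);print('saucer in tool',rt)
E
```

```text
6.05 [596.50271133   7.49136544 252.62284809] [0.00121487 0.90448376 0.4265028  0.00173679] 0.5149259562330886 0.04085603311697275
(np.int32(3257), [321.0, 339.2], [288, 309, 67, 62]) [569.2 -27.3 144. ]
(np.int32(225), [261.5, 330.6], [258, 310, 9, 46]) [ 5.457e+02 -2.000e-01  1.440e+02]
(np.int32(229), [380.4, 332.3], [375, 311, 10, 46]) [599.4 -46.2 144. ]
[ 0.06083438 -0.7768361  -0.02007635] 48.44812696831508
saucer in tool [-98.91406885 -97.45165307 242.05821994]
```

View pics/g3.png

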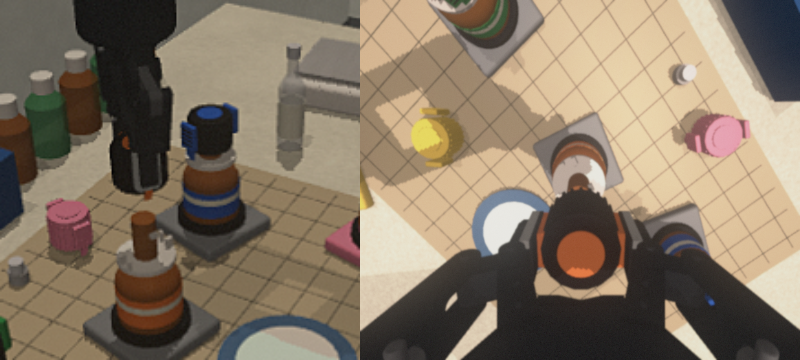

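The cap is off the neck and upright in the fingers. I'll carry it over the saucer.

Request:
{"method": "servo_tool", "body": {"targets": [{"slide": [-0.015,-0.015,0],"twist": [0,0,0]},{"slide": [-0.045,-0.045,0],"twist": [0,0,0]},{"slide": [-0.08,-0.08,0],"twist": [0,0,0]},{"slide": [-0.115,-0.115,0],"twist": [0,0,0]},{"slide": [-0.15,-0.148,0],"twist": [0,0,0]},{"slide": [-0.18,-0.176,0],"twist": [0,0,0]},{"slide": [-0.1955,-0.1914,0],"twist": [0,0,0]},{"slide": [-0.1955,-0.1914,0],"twist": [0,0,0]}]}}

```text
time: 6.95
tcp_pos: [457.5, -6.7, 250.0]
ee_rot: [-0.001, 0.905, 0.426, -0.001]
wrist_force: [0.3, -0.7, -0.5]
opening: 48.3
gripper_force: 61.8
```

Request:
{"method": "servo_tool", "body": {"targets": [{"slide": [0,0,0.015],"twist": [0,0,0]},{"slide": [0,0,0.045],"twist": [0,0,0]},{"slide": [0,0,0.085],"twist": [0,0,0]},{"slide": [0,0,0.125],"twist": [0,0,0]},{"slide": [0,0,0.165],"twist": [0,0,0]},{"slide": [0,0,0.205],"twist": [0,0,0]},{"slide": [0,0,0.24],"twist": [0,0,0]},{"slide": [0,0,0.26],"twist": [0,0,0]}]}}

```text
time: 7.75
tcp_pos: [460.3, -6.9, 118.5]
ee_rot: [-0.0, 0.904, 0.427, -0.0]
wrist_force: [0.6, -0.7, -0.3]
opening: 48.3
gripper_force: 62.0
```

```bash
python3 - <<'E'
from h import *
from bench import bot,vision
o=bot.get_obs();print(o['tcp_pos'],o['wrist_force'],o['opening'])
a=vision.capture('side')['color'][180:380,240:440,::-1];b=vision.capture('wrist')['color'][:,:,::-1]
cv2.imwrite('pics/g4.png',cv2.hconcat([cv2.resize(a,(360,360)),cv2.resize(b,(440,360))]))
E
```

```text
[460.29632907  -6.93349365 118.45311301] [ 0.64198827 -0.72299259 -0.32257019] 48.33735681302528
```

View pics/g4.png

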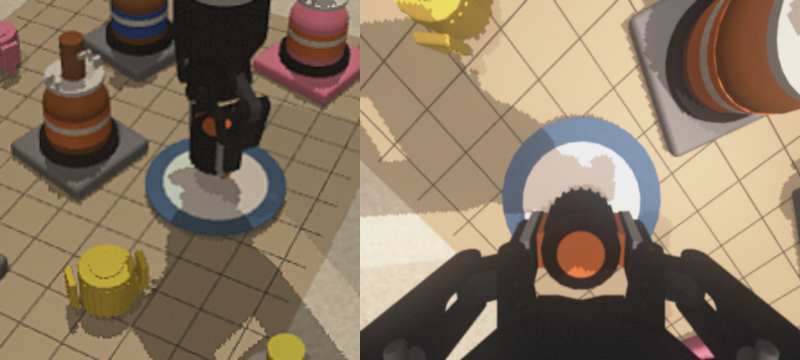

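The cap hangs upright over the saucer's white middle. I'll lower it gently, watching the force.

Request:
{"method": "servo_tool", "body": {"targets": [{"slide": [0,0,0.008],"twist": [0,0,0]},{"slide": [0,0,0.016],"twist": [0,0,0]},{"slide": [0,0,0.024],"twist": [0,0,0]},{"slide": [0,0,0.03],"twist": [0,0,0]},{"slide": [0,0,0.036],"twist": [0,0,0]},{"slide": [0,0,0.04],"twist": [0,0,0]},{"slide": [0,0,0.042],"twist": [0,0,0]},{"slide": [0,0,0.042],"twist": [0,0,0]}]}}

```text
time: 8.65
tcp_pos: [459.4, -6.9, 99.3]
ee_rot: [-0.0, 0.904, 0.426, -0.0]
wrist_force: [0.3, 0.0, -1.0]
opening: 47.9
gripper_force: 62.0
```

Request:
{"method": "servo_tool", "body": {"targets": [{"slide": [0,0,0.001],"twist": [0,0,0]},{"slide": [0,0,0.002],"twist": [0,0,0]},{"slide": [0,0,0.003],"twist": [0,0,0]},{"slide": [0,0,0.004],"twist": [0,0,0]},{"slide": [0,0,0.004],"twist": [0,0,0]},{"slide": [0,0,0.004],"twist": [0,0,0]},{"slide": [0,0,0.004],"twist": [0,0,0]},{"slide": [0,0,0.004],"twist": [0,0,0]}]}}

```text
time: 9.45
tcp_pos: [459.5, -6.9, 97.4]
ee_rot: [0.0, 0.904, 0.427, 0.0]
wrist_force: [0.4, -0.0, -0.3]
opening: 48.2
gripper_force: 62.0
```

Request:
{"method": "servo_tool", "body": {"targets": [{"slide": [0,0,0.001],"twist": [0,0,0]},{"slide": [0,0,0.002],"twist": [0,0,0]},{"slide": [0,0,0.003],"twist": [0,0,0]},{"slide": [0,0,0.004],"twist": [0,0,0]},{"slide": [0,0,0.004],"twist": [0,0,0]},{"slide": [0,0,0.004],"twist": [0,0,0]},{"slide": [0,0,0.004],"twist": [0,0,0]},{"slide": [0,0,0.004],"twist": [0,0,0]}]}}

```text
time: 10.25
tcp_pos: [459.5, -6.9, 95.7]
ee_rot: [0.0, 0.904, 0.426, 0.0]
wrist_force: [-1.5, -0.4, 5.4]
opening: 48.4
gripper_force: 63.7
```

The 5 N upward force confirms contact. I'll release and retreat.

Request:
{"method": "servo_tool", "body": {"targets": [{"slide": [0,0,0],"twist": [0,0,0]},{"slide": [0,0,0],"twist": [0,0,0]},{"slide": [0,0,0],"twist": [0,0,0]},{"slide": [0,0,0],"twist": [0,0,0]},{"slide": [0,0,0],"twist": [0,0,0]},{"slide": [0,0,0],"twist": [0,0,0]},{"slide": [0,0,0],"twist": [0,0,0]},{"slide": [0,0,0],"twist": [0,0,0]}], "claw": 1}}

```text
time: 11.05
tcp_pos: [459.5, -6.9, 95.4]
ee_rot: [-0.0, 0.904, 0.427, -0.0]
wrist_force: [-0.2, 1.3, -0.5]
opening: 85.3
gripper_force: 0.0
```

Request:
{"method": "servo_tool", "body": {"targets": [{"slide": [0,0,-0.01],"twist": [0,0,0]},{"slide": [0,0,-0.03],"twist": [0,0,0]},{"slide": [0,0,-0.06],"twist": [0,0,0]},{"slide": [0,0,-0.1],"twist": [0,0,0]},{"slide": [0,0,-0.14],"twist": [0,0,0]},{"slide": [0,0,-0.18],"twist": [0,0,0]},{"slide": [0,0,-0.2],"twist": [0,0,0]},{"slide": [0,0,-0.2],"twist": [0,0,0]}]}}

```text
time: 11.85
tcp_pos: [460.2, -7.0, 197.1]
ee_rot: [0.001, 0.904, 0.427, 0.002]
wrist_force: [0.3, -0.3, 0.1]
opening: 85.4
gripper_force: 0.0
```

```bash
python3 look.py w5; python3 - <<'E'
from h import *;import pickle
from bench import bot,vision
o,c=pickle.load(open('w5.pkl','rb'));print(o['opening'],o['wrist_force'])
for b in blobs(c,(4,130,120),(16,255,255),(100,80,540,470),60)[0]: print(b,plane(ray(c,o,b[1]),54).round(1))
a=vision.capture('side')['color'][180:380,240:440,::-1];b=c['color'][:,:,::-1]
cv2.imwrite('pics/g5.png',cv2.hconcat([cv2.resize(a,(360,360)),cv2.resize(b,(440,360))]))
E
```

```text
11.85 [460.16851164  -7.03113852 197.07073188] [0.00127414 0.90445321 0.42656829 0.00150499] 0.43055589278772416 0.051325687932879976
(np.int32(1141), [319.2, 252.6], [300, 235, 40, 37]) [479.   15.8 144. ]
(np.int32(203), [277.0, 249.7], [273, 237, 9, 27]) [467.4  26.9 144. ]
(np.int32(186), [361.7, 249.5], [358, 237, 8, 27]) [492.3   6.5 144. ]
85.392248323299 [ 0.29226316 -0.27399528  0.11132814]
(np.int32(239), [277.2, 248.8], [273, 235, 10, 29]) [439.7  11.6  54. ]
(np.int32(1196), [319.3, 252.6], [300, 234, 40, 38]) [459.4  -8.1  54. ]
(np.int32(208), [361.6, 249.4], [358, 236, 8, 28]) [482.4 -24.2  54. ]
```

View pics/g5.png

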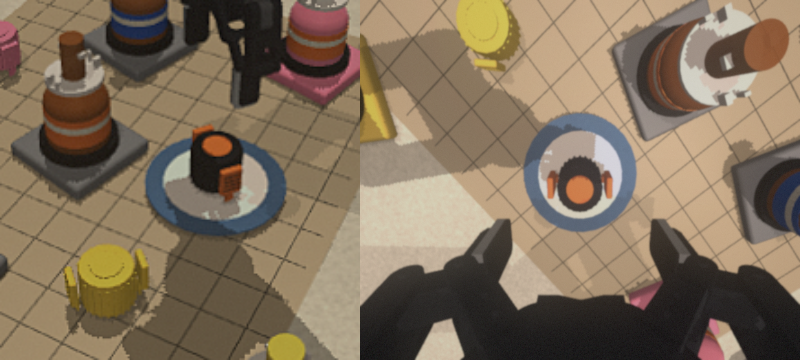

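The cap stands upright at (459.4, -8.1), about 1 mm from the saucer's middle, and the gripper is clear of it.

```bash
python3 -c "
from bench import ticket;print(ticket.hand_in())"
```

```text
the job is handed in; nothing more can be done
None
```

The cap is off the amber bottle and standing upright about 1 mm from the middle of the blue saucer, released, and the job is handed in at about 12 s of the 37 s limit; no verdict was returned.

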